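# Close up the punch row on the turntable

### The arm

A 6-joint arm with a two-finger parallel gripper is mounted at the origin on the work surface. World frame = base frame: x ahead of the robot, y to its left, z up, the work surface at z = 0. Lengths are in m, angles in rad, forces in N, time in s.
With the tool pointing down it reaches from about 0.35 to 0.85 m from the base axis. Payload 8.1 kg.
Tool frame: the origin (TCP) lies on the centre line of the jaws, within the pads' length; the fingertips stand 14 mm ahead of it and the grasp point (between the pads) lies 5 mm behind it; z points along the fingers, y is the direction in which the jaws open and shut (so a half turn about z gives the same grasp; the last joint's range is limited). The gripper opens to 93 mm and grips with 3 to 60 N. Pads are 15 mm wide; open, the fingers measure 128 mm over their backs; the gripper's body (75 mm by 188 mm) begins 65 mm behind the grasp point.
Start: joints at [-1.373, 0.13, 1.488, -0, 1.523, -0.085], TCP at [0.167, -0.576, 0.233] pointing down, gripper open.
Joint ranges: [-2.96, 2.96], [-0.89, 2.26], [0.02, 2.5], [-1.34, 4.48], [0, 2.73], [-2.66, 2.66]. Speed limits (rad/s): [2.39, 2.39, 2.79, 3.14, 3.14, 3.14].

### API

Orientations are given as a rotation vector (axis times angle).
In Python, from plant import robot gives the robot as it stands.
- The arm moves only by the tool jog_arm, never from a script. Its argument "steps" is a list of rows, each a list of 7 numbers: the closure, from 0 (fully open) to 1 (shut), then the shift along the tool's x, y, z in m, then the turn, a rotation vector about the tool's x, y, z in rad. In form: [[jaw, tx, ty, tz, rx, ry, rz], ...]. A call has 1 to 5 rows; each row is the pose to reach, as a shift and turn from the pose measured when the call began, along the tool's axes at that moment; what a row does not reach only later rows make up. A row lasts 1/8 s, in which the tool goes at most 62.5 mm and 10.7 degrees, less where a joint would pass 70% of its speed; a pose out of reach is approached as far as the arm can. A call with a gripper value outside its range is refused whole. The fingers move at their own pace and stop on an object; "force" is the grip in N (left out, the last holds). Time passes only in rows, so rows that repeat a pose let the fingers close. It gives the time, the measured TCP pose, the force and the opening at its end, in the units of the state.
- robot.read_state(): the state, without advancing time (a new reading comes with each control period).
- robot.read_camera(name): name is "scene" or "top"; returns a dict with "image" (480x640x3 uint8, red, green, blue), "mtx" (3x3 intrinsics, pixels), "extrinsics" (4x4, takes a point from camera to world coordinates). Camera axes: x right, y down, z forward; pixel columns grow to the right and rows downward; lengths in m; the calibration is good to about 2 mm. A picture is of the moment at which its call begins. There is no depth.
- robot.close_job(): hands the job in, once; it reports no verdict.
The state is a dict: "t": time; "q": joint angles; "dq": joint speeds; "joint_torque": joint torques, N m; "tool_pos": TCP position; "orientation": TCP orientation; "force": force on the tool from outside, world axes, zero at the start; "wrist_torque": the same for the moment, N m; "opening": finger opening in m.
Only numpy, scipy, OpenCV 4.12 (cv2) and the standard library are available. Lean on these libraries where they do the work, as an engineer would, in place of code of your own. Each camera call takes 0.05 s, during which the arm holds its last target.

### The job

One of the three black punch segments on the turntable lies out of its row. Using only the outside of the fingers, push it back against the zinc fence and along it, so that all three segments lie with their tangs square against the fence and closed up side by side with no gaps, the first against the end stop. Slide them only: do not pick up or tip any segment, leave the green tip protector, the lever gauge and everything else where they are, and finish with the fingers clear.

Things in the scene. Friction and masses are not known exactly. Their poses are not given: they have to be found in the camera images.
- turntable: Round steel turntable, 360 mm across, locked: it neither turns nor shifts. Origin: centre of its flat top, 30 mm above the shelf. A zinc die seat, 26 mm high, is fixed on it: fence and end stop (see points). In the finished row the segments' origins lie at x = 27 mm and y = 82.5 (punch_a), 37.5 (punch_b), -7.5 mm (punch_stray), their x axes along the turntable's x.
- fence_face (a point): Point on the zinc fence's working face, at turntable x = 65, y = 0 mm, 13 mm above its top. The face looks to turntable -x and runs from y = -125 mm to the end stop at y = 105 mm; the fence is 16 mm thick. Axes as the turntable's.
- stop_face (a point): Point on the end stop's working face, at turntable x = 27, y = 105 mm, 13 mm above its top. The face looks to turntable -y and runs from x = -4 mm to the fence; the stop is 16 mm thick. Axes as the turntable's.
- punch_a: Black steel punch segment lying on its side, 0.45 kg: 76 mm tang to nose (x), 45 mm long (y), 26 mm thick. Origin: underside centre of its 40 mm wide body. +x: tang, end face at 38 mm, 6 to 20 mm above the underside; -x: bright nose, end face at -38 mm, 7 to 19 mm up. It already lies against the fence, next to the end stop, loose.
- punch_b: Black steel punch segment lying on its side, 0.45 kg: 76 mm tang to nose (x), 45 mm long (y), 26 mm thick. Origin: underside centre of its 40 mm wide body. +x: tang, end face at 38 mm, 6 to 20 mm above the underside; -x: bright nose, end face at -38 mm, 7 to 19 mm up. It already lies against the fence, 5 to 18 mm short of punch_a, loose; it slides on when pushed.
- punch_stray: Black steel punch segment lying on its side, 0.45 kg: 76 mm tang to nose (x), 45 mm long (y), 26 mm thick. Origin: underside centre of its 40 mm wide body. +x: tang, end face at 38 mm, 6 to 20 mm above the underside; -x: bright nose, end face at -38 mm, 7 to 19 mm up. The one out of the row, askew by up to 0.35 rad, off the fence near its open end.
- tip_protector: Green plastic tip protector, a loose channel strip 90 mm long (y), 16 mm wide, 16 mm high, on the turntable; leave alone. Origin: centre of its underside.
- lever_gauge: Small grey lever gauge with brass face and steel lever, 34 x 56 x 30 mm, loose on the turntable behind the fence; leave alone. Origin: centre of its underside.
- grease_tin: Yellow round tin with a grey lid, 64 mm across, 60 mm high, loose on the shelf; leave alone. Origin: centre of its underside.
- wrench: Steel wrench 180 mm long lying loose on the shelf along its x; leave alone. Origin near its middle, on its underside.
- vee_die: Black vee die block 60 x 90 x 40 mm, loose on the shelf; leave alone. Origin: centre of its underside.

How it is judged:
At the end, for the whole second after the job is handed in: All three segments lie flat and at rest, tangs within 3.5 mm of the fence and square within 0.06 rad, punch_a and punch_b within 3.5 mm and punch_stray within 4 mm of their closed-up places along the fence; bystanders within 15 mm of where they were (x of punch_a in the frame of turntable between 0.0235 and 0.031 m and y of punch_a in the frame of turntable between 0.079 and 0.086 m and angle between the x axis of each of punch_a, punch_b, punch_stray and the x axis of turntable, either way round below 0.06 rad and angle between each of punch_a, punch_b, punch_stray's own z axis and vertical below 0.06 rad and z of each of punch_a, punch_b, punch_stray in the frame of turntable below 0.004 m and linear speed of each of punch_a, punch_b, punch_stray below 0.01 m/s and x of punch_b in the frame of turntable between 0.0235 and 0.031 m and y of punch_b in the frame of turntable between 0.034 and 0.041 m and x of punch_stray in the frame of turntable between 0.0235 and 0.031 m and y of punch_stray in the frame of turntable between -0.0115 and -0.004 m and distance of each of tip_protector, lever_gauge, grease_tin, wrench, vee_die from where it was at the start of the episode below 0.015 m); the robot touches nothing.
It fails at once if a punch segment is lifted or carried (more than 8 mm off the turntable) or tipped up (z of any of punch_a, punch_b, punch_stray in the frame of turntable above 0.008 m or angle between any of punch_a, punch_b, punch_stray's own z axis and vertical above 0.25 rad).
It fails at once if the tip protector, lever gauge, tin, wrench or vee die is shifted by more than 15 mm (distance of any of tip_protector, lever_gauge, grease_tin, wrench, vee_die from where it was at the start of the episode above 0.015 m).
It also fails if it takes over 51 s, if anything falls off the work surface, if the arm or the gripper's body presses on something with over 40 N, if the wrist force passes 120 N, or if a joint passes its speed limit or range.

## Working session

There is one attempt and no reset: what is moved stays moved. The work goes in short steps, Python scripts to look and compute and a tool call to move; the robot and the scene stay as the last step left them, time stands still between calls to the robot, and variables do not carry over. Pictures are saved under pics/ and viewed, and the job is handed in when it is done.

Besides the shell and the picture viewer there is one more tool, called after "Request:" in YAML: its name, and indented under it one key for each argument. jog_arm: Moves the arm, as the interface text tells. Its arguments: {"type":"object","properties":{"steps":{"type":"array"},"force":{"type":"number"}},"required":["steps"]}

```bash
mkdir -p pics; ls
python3 - <<'E'
from plant import robot
import cv2
s=robot.read_state();print({k:s[k] for k in('t','tool_pos','orientation','opening','force')})
for n in('scene','top'):
    c=robot.read_camera(n);cv2.imwrite(f'pics/{n}0.png',c['image'][:,:,::-1]);print(c['mtx'],c['extrinsics'])
E
```

```text
pics
{'t': 0.0, 'tool_pos': array([ 0.16735364, -0.57562245,  0.23158757]), 'orientation': array([-3.10841756e+00, -4.42521695e-01,  1.42845548e-04]), 'opening': 0.092623403034878, 'force': array([-0.62601389,  0.16400954,  0.39314916])}
[[504.58961986   0.         319.12628428]
 [  0.         504.58961986 239.41289663]
 [  0.           0.           1.        ]] [[-0.36110437  0.67307289 -0.64542739  1.2546137 ]
 [ 0.93246171  0.25252853 -0.25834957  0.28973319]
 [-0.01089926 -0.69512749 -0.71880386  0.85777766]
 [ 0.          0.          0.          1.        ]]
[[588.06058502   0.         318.24672317]
 [  0.         588.06058502 246.15382247]
 [  0.           0.           1.        ]] [[-2.43205419e-02 -9.95222327e-01  9.45570303e-02  4.07048769e-01]
 [-9.99702437e-01  2.43896730e-02 -4.24695492e-04  9.09966060e-03]
 [-1.88354861e-03 -9.45392225e-02 -9.95519356e-01  1.69831036e+00]
 [ 0.00000000e+00  0.00000000e+00  0.00000000e+00  1.00000000e+00]]
```

View pics/scene0.png

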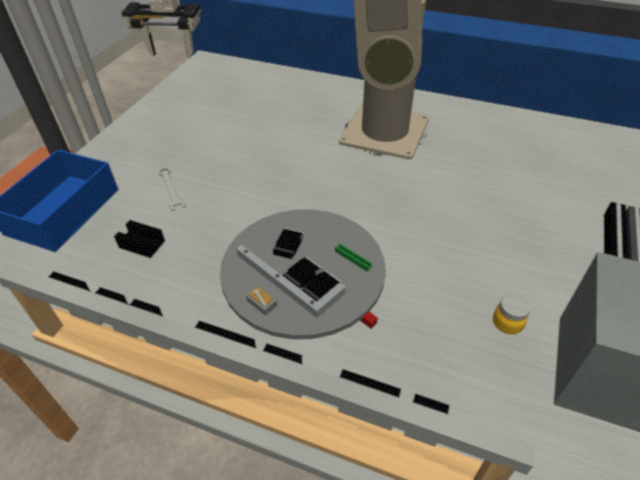

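View pics/top0.png

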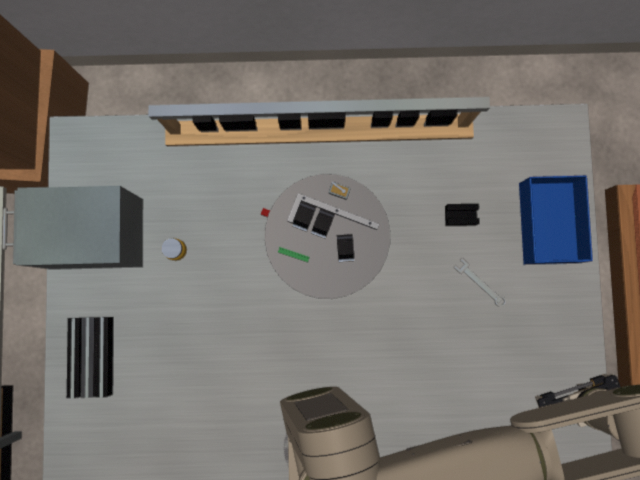

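Run:
```python
import cv2
i=cv2.imread('pics/top0.png')[150:330,230:430]
cv2.imwrite('pics/top0z.png',cv2.resize(i,None,fx=3.3,fy=3.3,interpolation=cv2.INTER_CUBIC))
```

```text
(no output)
```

View pics/top0z.png

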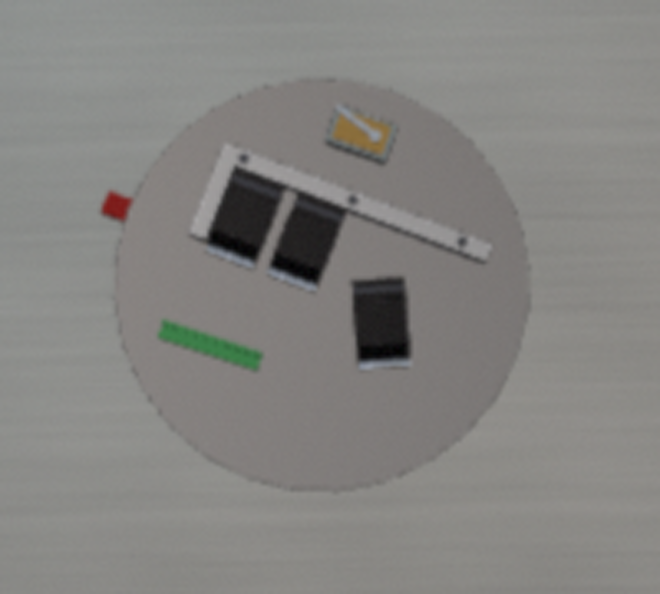

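The top view shows the fence running from zoom pixel (235,150) to (490,250), with the stop at its left end. Punches a and b lie at about (245,220) and (310,240), the stray at (380,320), the protector at (210,345) and the gauge at (360,135). I'll measure these now.

```bash
cat > h.py <<'E'
import numpy as np,cv2
from plant import robot
def ray(c,px,z):
    px=np.atleast_2d(px).astype(float);K=c['mtx'];E=np.array(c['extrinsics'])
    d=np.c_[(px-[K[0,2],K[1,2]])/[K[0,0],K[1,1]],np.ones(len(px))]@E[:3,:3].T
    o=E[:3,3];return (o+d*((z-o[2])/d[:,2])[:,None])[:,:2]
def blobs(m,a=20):
    cs,_=cv2.findContours(m.astype(np.uint8),cv2.RETR_EXTERNAL,cv2.CHAIN_APPROX_NONE)
    return sorted([x for x in cs if cv2.contourArea(x)>a],key=cv2.contourArea)[::-1]
def up(c,k=4):  # upsampled copy with matching intrinsics
    im=cv2.resize(c['image'],None,fx=k,fy=k,interpolation=cv2.INTER_CUBIC)
    K=np.array(c['mtx']);K[0,0]*=k;K[1,1]*=k;K[:2,2]=(K[:2,2]+.5)*k-.5
    return dict(image=im,mtx=K,extrinsics=c['extrinsics'])
E
python3 - <<'E'
from h import *
c=up(robot.read_camera('top'));im=c['image'];hsv=cv2.cvtColor(im,cv2.COLOR_RGB2HSV)
k=4;roi=np.zeros(im.shape[:2],bool);roi[165*k:305*k,258*k:398*k]=1
V=hsv[...,2].astype(int)
for x,y in((330,280),(420,280),(345,245),(365,218)):print(im[y*4,x*4])
# disc: table differs slightly in hue (r-b)
rb=im[...,0].astype(int)-im[...,1]
print('rb',rb[1120,1320],rb[1120,1680])
dm=(cv2.blur(rb.astype(np.float32),(9,9))>1.5)&roi
b=blobs(dm,2000)[0];b=cv2.convexHull(b);p=ray(c,b[:,0],.03);(e,ax,an)=cv2.fitEllipse((p*1000).astype(np.float32));print('disc',e,ax,b[:,0].min(0)/4,b[:,0].max(0)/4)
w=(V>185)&roi
for b in blobs(w,300):
    p=ray(c,b[:,0],.056);r=cv2.minAreaRect((p*1000).astype(np.float32));print('white',cv2.contourArea(b)/16,r,cv2.boxPoints(r).round(1).tolist())
d=(V<75)&roi
for b in blobs(d,600):
    p=ray(c,b[:,0],.056);r=cv2.minAreaRect((p*1000).astype(np.float32));print('dark',cv2.contourArea(b)/16,r,cv2.boxPoints(r).round(1).tolist())
E
```

```text
[128 124 122]
[140 139 135]
[32 31 31]
[129 126 125]
rb 4 1
disc (582.6384887695312, -28.501590728759766) (354.25341796875, 439.4475402832031) [259.5 174. ] [397.75 304.75]
dark 394.21875 ((653.5394897460938, 46.09291076660156), (47.657958984375, 70.4809341430664), 67.38070678710938) [[611.7999877929688, 37.70000076293945], [676.9000244140625, 10.5], [695.2000122070312, 54.5], [630.2000122070312, 81.5999984741211]]
dark 374.8125 ((560.7778930664062, -66.57099151611328), (69.1313247680664, 45.6199836730957), 2.66542911529541) [[525.2000122070312, -45.400001525878906], [527.2999877929688, -91.0], [596.4000244140625, -87.69999694824219], [594.2000122070312, -42.20000076293945]]
dark 372.65625 ((632.0046997070312, -6.182643890380859), (46.022743225097656, 69.97056579589844), 67.12909698486328) [[590.7999877929688, -13.800000190734863], [655.2999877929688, -41.0], [673.2000122070312, 1.399999976158142], [608.7000122070312, 28.600000381469727]]
```

Run:
```python
from h import *
c=up(robot.read_camera('top'));im=c['image'];hsv=cv2.cvtColor(im,cv2.COLOR_RGB2HSV)
k=4;V=hsv[...,2].astype(int)
yy,xx=np.mgrid[:im.shape[0],:im.shape[1]];disc=np.hypot(xx-327.7*k,yy-236*k)<60*k
print(np.percentile(V[disc],[5,50,90,95,98,99]))
w=(V>160)&disc&(hsv[...,1]<40)
for b in blobs(w,300)[:4]:
    p=ray(c,b[:,0],.056);r=cv2.minAreaRect((p*1000).astype(np.float32));print('white',cv2.contourArea(b)/16,r,cv2.boxPoints(r).round(1).tolist())
    q=p*1000
    # fence back/front: extremes along rect
o=im[165*k:255*k,258*k:398*k].copy();cs=blobs(w,300)
cv2.drawContours(o,[x-[258*k,165*k] for x in cs],-1,(255,0,0),1);cv2.imwrite('pics/w.png',o[:,:,::-1])
# disc edge by gradient along radial rays
g=cv2.GaussianBlur((im[...,0].astype(np.float32)+im[...,1]+im[...,2])/3,(0,0),3)
pts=[]
for a in np.arange(0,2*np.pi,.05):
    rr=np.arange(56,69,.1);x=(327.7+rr*np.cos(a))*k;y=(236+rr*np.sin(a))*k
    v=cv2.remap(g,x.astype(np.float32)[None],y.astype(np.float32)[None],1)[0]
    i=np.argmax(np.gradient(v));pts.append((x[i],y[i]))
p=ray(c,np.array(pts),.03)
m=np.ones(len(p),bool)
for _ in range(5):
    A=np.c_[2*p,np.ones(len(p))];s=np.linalg.lstsq(A[m],(p**2).sum(1)[m],rcond=None)[0];R=np.sqrt(s[2]+s[0]**2+s[1]**2)
    res=np.hypot(*(p-s[:2]).T)-R;m=abs(res)<.003
print('disc',s[:2],R,m.sum(),len(m))
```

```text
[ 35. 128. 134. 138. 152. 156.]
disc [ 0.5959303  -0.01699234] 0.18074379789735648 123 126
```

View pics/w.png

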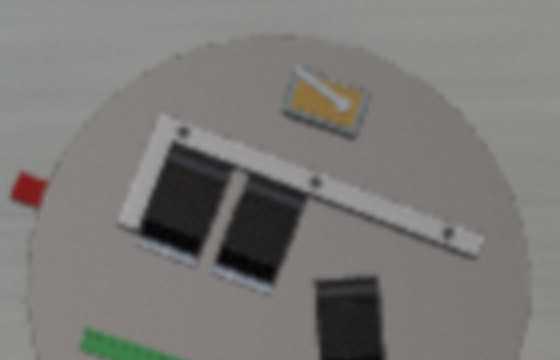

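Run:
```python
from h import *
c=up(robot.read_camera('top'));im=c['image'];hsv=cv2.cvtColor(im,cv2.COLOR_RGB2HSV)
k=4;V=hsv[...,2].astype(int)
yy,xx=np.mgrid[:im.shape[0],:im.shape[1]];disc=np.hypot(xx-327.7*k,yy-236*k)<60*k
w=(V>141)&disc&(hsv[...,1]<40)
b=blobs(w,300)[0]; p=ray(c,b[:,0],.056);C=np.array([.5959,-.0170])
r=cv2.minAreaRect((p*1000).astype(np.float32));print(cv2.contourArea(b)/16,r)
# back edge: fit lines by RANSAC-ish using known approx yaw
best=None
for yaw in np.radians(np.arange(-24,-16,.25)):
    u=np.array([np.cos(yaw),np.sin(yaw)]);s=(p-C)@u
    h,e=np.histogram(s,bins=np.arange(.04,.11,.001));i=np.argsort(h)[-3:]
    print(round(np.degrees(yaw),2),[(round(e[j],3),h[j]) for j in i])
```

```text
132.3125 ((683.3900756835938, 0.2282867431640625), (91.43787384033203, 14.951038360595703), 67.52536010742188)
-24.0 [(np.float64(0.077), np.int64(38)), (np.float64(0.066), np.int64(48)), (np.float64(0.078), np.int64(50))]
-23.75 [(np.float64(0.067), np.int64(41)), (np.float64(0.066), np.int64(53)), (np.float64(0.078), np.int64(64))]
-23.5 [(np.float64(0.067), np.int64(52)), (np.float64(0.066), np.int64(54)), (np.float64(0.078), np.int64(68))]
-23.25 [(np.float64(0.066), np.int64(51)), (np.float64(0.078), np.int64(53)), (np.float64(0.067), np.int64(65))]
-23.0 [(np.float64(0.066), np.int64(38)), (np.float64(0.079), np.int64(68)), (np.float64(0.067), np.int64(78))]
-22.75 [(np.float64(0.066), np.int64(21)), (np.float64(0.079), np.int64(82)), (np.float64(0.067), np.int64(89))]
-22.5 [(np.float64(0.068), np.int64(34)), (np.float64(0.079), np.int64(75)), (np.float64(0.067), np.int64(85))]
-22.25 [(np.float64(0.068), np.int64(54)), (np.float64(0.079), np.int64(58)), (np.float64(0.067), np.int64(70))]
-22.0 [(np.float64(0.067), np.int64(49)), (np.float64(0.08), np.int64(58)), (np.float64(0
[... 1896 characters left out ...]
64(0.072), np.int64(21))]
-17.5 [(np.float64(0.071), np.int64(18)), (np.float64(0.069), np.int64(19)), (np.float64(0.081), np.int64(19))]
-17.25 [(np.float64(0.071), np.int64(18)), (np.float64(0.074), np.int64(19)), (np.float64(0.069), np.int64(20))]
-17.0 [(np.float64(0.085), np.int64(18)), (np.float64(0.081), np.int64(18)), (np.float64(0.083), np.int64(19))]
-16.75 [(np.float64(0.069), np.int64(17)), (np.float64(0.073), np.int64(17)), (np.float64(0.083), np.int64(21))]
-16.5 [(np.float64(0.081), np.int64(16)), (np.float64(0.069), np.int64(16)), (np.float64(0.083), np.int64(20))]
-16.25 [(np.float64(0.072), np.int64(16)), (np.float64(0.086), np.int64(18)), (np.float64(0.083), np.int64(20))]
```

```bash
cat >> h.py <<'E'
from scipy.spatial.transform import Rotation as R
C=np.array([.5959,-.0170]);YAW=np.radians(-22.4)
U=np.array([np.cos(YAW),np.sin(YAW)]);W=np.array([-U[1],U[0]])
def tw(x,y): return C+U*x/1000+W*y/1000
def wt(p): d=np.asarray(p)[:2]-C; return np.array([d@U,d@W])*1000
def pose(yawdeg):
    a=np.radians(yawdeg);x=[np.cos(a),np.sin(a),0];y=[np.sin(a),-np.cos(a),0]
    return R.from_matrix(np.array([x,y,[0,0,-1]]).T)
def plan(x,y,z,yaw):
    s=robot.read_state();r=R.from_rotvec(s['orientation'])
    t=r.inv().apply(np.r_[tw(x,y),z]-s['tool_pos']);rv=(r.inv()*pose(yaw)).as_rotvec()
    print('shift',t.round(4),'turn',rv.round(4))
def where():
    s=robot.read_state();r=R.from_rotvec(s['orientation']).as_matrix()
    print('t',round(s['t'],2),'table xy',wt(s['tool_pos']).round(1),'z',s['tool_pos'][2].round(4),'xyaw',np.degrees(np.arctan2(r[1,0],r[0,0])).round(2),'F',s['force'].round(1),'Ftab',(s['force'][:2]@U).round(1),(s['force'][:2]@W).round(1))
E
python3 - <<'E'
from h import *
c=up(robot.read_camera('top'));hsv=cv2.cvtColor(c['image'],cv2.COLOR_RGB2HSV)
g=(hsv[...,1]>120)&(hsv[...,0]>45)&(hsv[...,0]<80)
b=blobs(g,300)[0];print('green',wt(ray(c,b[:,0].mean(0),.046)[0]),np.array([wt(q) for q in ray(c,b[:,0],.046)]).min(0),np.array([wt(q) for q in ray(c,b[:,0],.046)]).max(0))
where();plan(-28,-118,.13,67.6);print(tw(-28,-118))
E
```

```text
green [-85.53089136  69.19080125] [-92.83101258  27.30343496] [-78.58154664 111.11902494]
t 0.3 table xy [-183.1 -680.1] z 0.2323 xyaw 16.2 F [-0.4  0.  -0. ] Ftab -0.4 -0.1
shift [ 0.4719 -0.3424  0.1025] turn [-6.000e-04 -3.000e-04 -8.971e-01]
[ 0.52504641 -0.11542646]
```

Request:
jog_arm:
  steps:
    - [1, 0.472, -0.342, 0.0, 0, 0, -0.897]
    - [1, 0.472, -0.342, 0.03, 0, 0, -0.897]
    - [1, 0.472, -0.342, 0.05, 0, 0, -0.897]
    - [1, 0.472, -0.342, 0.08, 0, 0, -0.897]
    - [1, 0.472, -0.342, 0.1, 0, 0, -0.897]
  force: 20

```text
t: 0.92
tool_pos: [0.3585, -0.3304, 0.1976]
orientation: [2.605, 1.754, 0.001]
force: [0.5, -0.4, -0.5]
opening: 0.0476
```

Run:
```python
from h import *
where();plan(-28,-118,.10,67.6)
```

```text
t 0.93 table xy [-100.1 -380.2] z 0.1976 xyaw 67.9 F [ 0.5 -0.4 -0.5] Ftab 0.6 -0.2
shift [0.2619 0.0733 0.0977] turn [0.0011 0.0001 0.0051]
```

Request:
jog_arm:
  steps:
    - [1, 0.262, 0.073, 0.05, 0, 0, 0.005]
    - [1, 0.262, 0.073, 0.06, 0, 0, 0.005]
    - [1, 0.262, 0.073, 0.07, 0, 0, 0.005]
    - [1, 0.262, 0.073, 0.09, 0, 0, 0.005]
    - [1, 0.262, 0.073, 0.098, 0, 0, 0.005]

```text
t: 1.55
tool_pos: [0.5261, -0.1129, 0.099]
orientation: [2.608, 1.749, 0.002]
force: [-0.1, 0.3, -0.0]
opening: 0.0007
```

Run:
```python
from h import *
where();plan(-28,-118,.05,67.6)
c=robot.read_camera('scene');cv2.imwrite('pics/s1.png',cv2.resize(c['image'][180:350,190:420,::-1],None,fx=3.3,fy=3.3,interpolation=2))
print(robot.read_state()['opening'])
```

```text
t 1.55 table xy [ -28.  -115.3] z 0.099 xyaw 67.71 F [-0.1  0.3 -0. ] Ftab -0.2 0.3
shift [-0.0027 -0.0001  0.049 ] turn [ 0.0019 -0.0003  0.0019]
0.000202633146499697
```

View pics/s1.png

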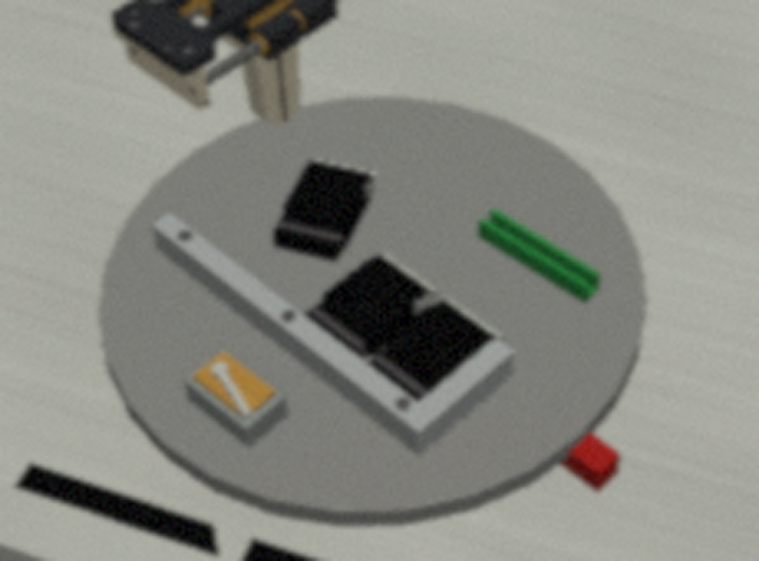

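The view shows closed fingers beside the stray at (275,90), with the stray at (325,210), clear of everything. Next I descend and push along +y.

Request:
jog_arm:
  steps:
    - [1, -0.003, 0, 0.025, 0.002, 0, 0.002]
    - [1, -0.003, 0, 0.049, 0.002, 0, 0.002]
    - [1, -0.003, 0, 0.049, 0.002, 0, 0.002]
    - [1, 0.004, 0, 0.049, 0.002, 0, 0.002]
    - [1, 0.009, 0, 0.049, 0.002, 0, 0.002]

```text
t: 2.22
tool_pos: [0.5287, -0.1009, 0.0462]
orientation: [-2.606, -1.746, 0.002]
force: [-2.0, -1.8, 0.3]
opening: 0.0005
```

Request:
jog_arm:
  steps:
    - [1, 0.006, 0, 0, 0, 0, 0]
    - [1, 0.012, 0, 0, 0, 0, 0]
    - [1, 0.018, 0, 0, 0, 0, 0]
    - [1, 0.023, 0, 0, 0, 0, 0]
    - [1, 0.028, 0, 0, 0, 0, 0]

```text
t: 2.85
tool_pos: [0.5395, -0.0746, 0.0461]
orientation: [-2.606, -1.746, 0.002]
force: [-1.3, -0.9, 0.1]
opening: 0.0008
```

Run:
```python
from h import *
where();plan(-28,-60,.05,67.6)
```

```text
t 2.85 table xy [-30.1 -74.7] z 0.0461 xyaw 67.64 F [-1.3 -0.9  0.1] Ftab -0.9 -1.3
shift [ 0.0147  0.0021 -0.0038] turn [-0.005  -0.0016  0.0006]
```

Request:
jog_arm:
  steps:
    - [1, 0.004, 0.001, -0.003, 0, 0, 0]
    - [1, 0.008, 0.001, -0.003, 0, 0, 0]
    - [1, 0.012, 0.002, -0.003, 0, 0, 0]
    - [1, 0.013, 0.002, -0.003, 0, 0, 0]
    - [1, -0.01, 0.002, -0.003, 0, 0, 0]

```text
t: 3.48
tool_pos: [0.5383, -0.0837, 0.0494]
orientation: [-2.605, -1.748, 0.0]
force: [-0.8, -0.6, -0.0]
opening: 0.0005
```

```bash
cat >> h.py <<'E'
def look(n):
    c=robot.read_camera('scene');cv2.imwrite(f'pics/s{n}.png',cv2.resize(c['image'][180:350,190:420,::-1],None,fx=3.3,fy=3.3,interpolation=2))
E
python3 - <<'E'
from h import *
where();look(2)
E
```

```text
t 3.48 table xy [-27.8 -83.6] z 0.0494 xyaw 67.74 F [-0.8 -0.6 -0. ] Ftab -0.5 -0.8
```

View pics/s2.png

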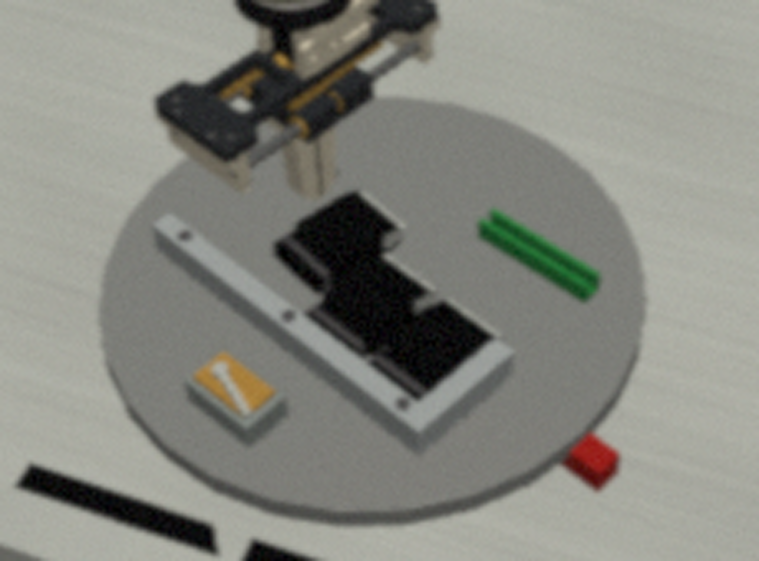

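Run:
```python
from h import *
plan(-88,-31,.11,157.6)
```

```text
shift [ 0.0557 -0.0604 -0.0604] turn [-0.0027 -0.0042 -1.5695]
```

Request:
jog_arm:
  steps:
    - [1, -0.005, 0, -0.06, 0, 0, 0]
    - [1, 0.0, 0, -0.06, 0, 0, -0.19]
    - [1, 0.02, -0.02, -0.06, 0, 0, -0.38]
    - [1, 0.04, -0.04, -0.06, 0, 0, -0.56]
    - [1, 0.056, -0.06, -0.06, 0, 0, -0.75]

```text
t: 4.15
tool_pos: [0.5033, -0.011, 0.1099]
orientation: [-1.781, -2.584, -0.002]
force: [0.4, 0.1, 0.3]
opening: 0.0007
```

Run:
```python
from h import *
where();plan(-88,-31,.05,157.6)
c=robot.read_camera('top');i=c['image'][150:330,230:430,::-1]
cv2.imwrite('pics/t3.png',cv2.resize(i,None,fx=3.3,fy=3.3,interpolation=cv2.INTER_CUBIC))
```

```text
t 4.15 table xy [-87.9 -29.7] z 0.1099 xyaw 110.85 F [0.4 0.1 0.3] Ftab 0.3 0.2
shift [-0.0011 -0.0009  0.0599] turn [ 3.00e-04 -4.00e-03 -8.16e-01]
```

View pics/t3.png

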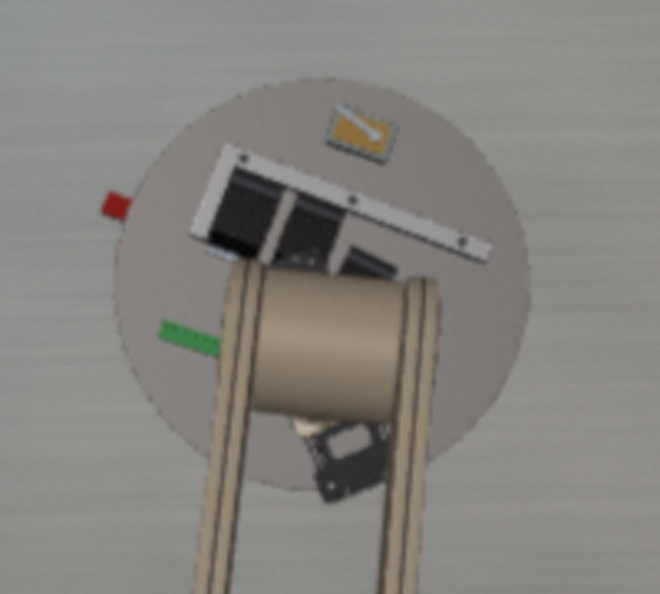

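The top view shows the stray's tang at about (370,263), roughly square and with a gap to punch b. I finish the turn and descend.

Request:
jog_arm:
  steps:
    - [1, -0.001, -0.001, 0, 0, 0, -0.19]
    - [1, -0.001, -0.001, 0, 0, 0, -0.37]
    - [1, -0.001, -0.001, 0.01, 0, 0, -0.55]
    - [1, -0.001, -0.001, 0.02, 0, -0.004, -0.73]
    - [1, -0.001, -0.001, 0.03, 0, -0.004, -0.816]

```text
t: 4.82
tool_pos: [0.5018, -0.01, 0.0796]
orientation: [-0.591, -3.085, -0.003]
force: [0.0, 0.8, -0.2]
opening: 0.0005
```

Run:
```python
from h import *
where();plan(-86,-31,.05,157.6)
```

```text
t 4.83 table xy [-89.7 -29.4] z 0.0796 xyaw 158.32 F [ 0.   0.8 -0.2] Ftab -0.3 0.7
shift [-0.0037 -0.0017  0.0296] turn [ 0.0015 -0.0009  0.0125]
```

Request:
jog_arm:
  steps:
    - [1, -0.002, -0.002, 0.029, 0, 0, 0.012]
    - [1, -0.004, -0.002, 0.029, 0, 0, 0.012]
    - [1, -0.01, -0.002, 0.029, 0, 0, 0.012]
    - [1, -0.016, -0.002, 0.029, 0, 0, 0.012]
    - [1, -0.022, -0.002, 0.029, 0, 0, 0.012]

```text
t: 5.45
tool_pos: [0.5228, -0.0202, 0.0516]
orientation: [0.609, 3.081, 0.003]
force: [-0.9, 0.1, 0.6]
opening: 0.0002
```

Request:
jog_arm:
  steps:
    - [1, -0.006, 0, 0, 0, 0, 0]
    - [1, -0.012, 0, 0, 0, 0, 0]
    - [1, -0.018, 0, 0, 0, 0, 0]
    - [1, -0.024, 0, 0, 0, 0, 0]
    - [1, -0.03, 0, 0, 0, 0, 0]

```text
t: 6.08
tool_pos: [0.5497, -0.0314, 0.0513]
orientation: [-0.609, -3.08, -0.003]
force: [-6.2, 2.1, 4.5]
opening: 0.0005
```

Run:
```python
from h import *
where();look(4);plan(-18,-31,.05,157.6)
```

```text
t 6.08 table xy [-37.2 -31. ] z 0.0513 xyaw 157.62 F [-6.2  2.1  4.5] Ftab -6.5 -0.4
shift [-0.0183 -0.0001  0.0014] turn [ 0.0018 -0.0006  0.0003]
```

View pics/s4.png

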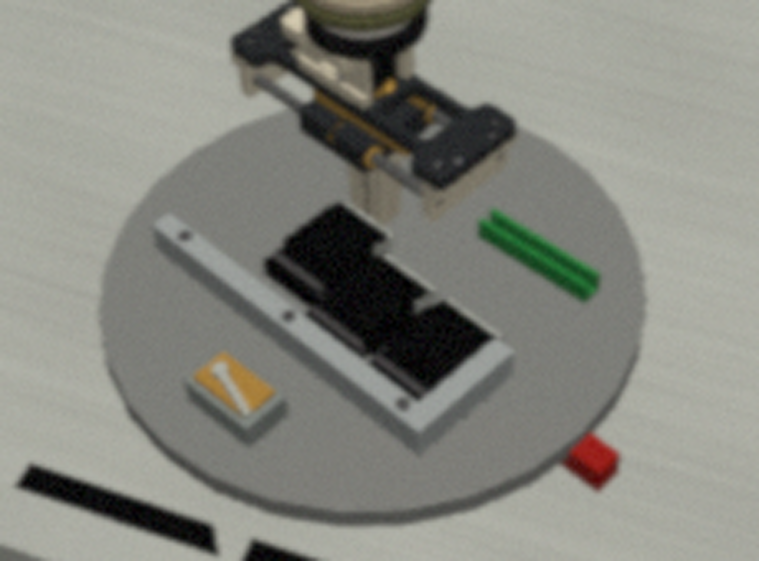

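The stray is square and still slightly off the fence, with the fingers on its nose. Continuing.

Request:
jog_arm:
  steps:
    - [1, -0.004, 0, 0.001, 0, 0, 0]
    - [1, -0.008, 0, 0.001, 0, 0, 0]
    - [1, -0.011, 0, 0.001, 0, 0, 0]
    - [1, -0.014, 0, 0.001, 0, 0, 0]
    - [1, -0.016, 0, 0.001, 0, 0, 0]

```text
t: 6.75
tool_pos: [0.5645, -0.0375, 0.05]
orientation: [-0.609, -3.079, -0.003]
force: [-11.9, 4.6, 7.3]
opening: 0.0005
```

Request:
jog_arm:
  steps:
    - [1, -0.002, 0, 0, 0, 0, 0]
    - [1, -0.003, 0, 0, 0, 0, 0]
    - [1, -0.004, 0, 0, 0, 0, 0]

```text
t: 7.12
tool_pos: [0.5647, -0.0376, 0.0499]
orientation: [-0.607, -3.071, -0.005]
force: [-26.0, 9.2, 23.1]
opening: 0.0004
```

Run:
```python
from h import *
where()
```

```text
t 7.12 table xy [-21.  -30.9] z 0.0499 xyaw 157.64 F [-26.    9.2  23.1] Ftab -27.5 -1.4
```

Stopped on the fence with about 27 N. Backing off, lifting and looking.

Request:
jog_arm:
  steps:
    - [1, 0.003, 0, 0, 0, 0, 0]
    - [1, 0.02, 0, 0, 0, 0, 0]
    - [1, 0.03, 0, -0.04, 0, 0, 0.15]
    - [1, 0.03, 0, -0.06, 0, 0, 0.33]
    - [1, 0.03, 0, -0.06, 0, 0, 0.51]

```text
t: 7.75
tool_pos: [0.5401, -0.027, 0.1133]
orientation: [-1.373, -2.82, -0.003]
force: [-0.1, 0.2, 0.1]
opening: 0.0003
```

Run:
```python
from h import *
where();look(5);plan(27,-90,.11,67.6)
```

```text
t 7.75 table xy [-47.8 -30.5] z 0.1133 xyaw 128.08 F [-0.1  0.2  0.1] Ftab -0.2 0.2
shift [-0.0951 -0.0135  0.0015] turn [-0.0054 -0.0051  1.0461]
```

View pics/s5.png

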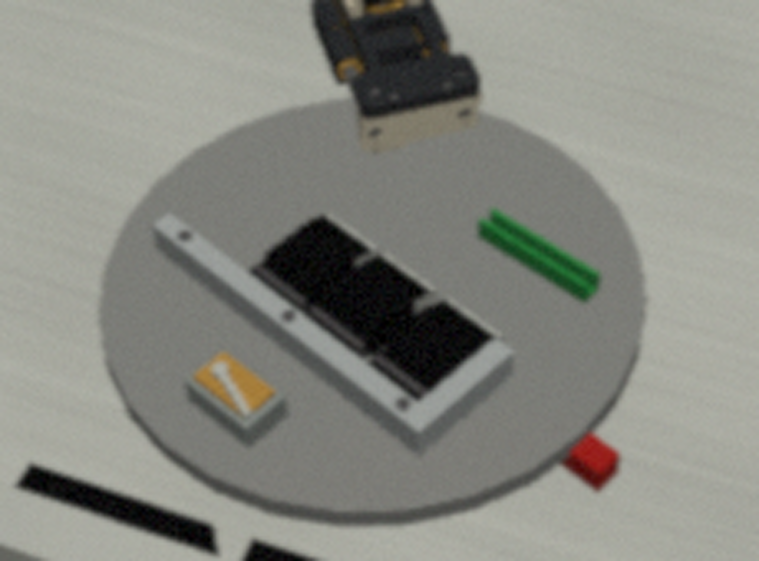

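All three noses are in line. Gaps remain at (365,262) and (430,300). Now I move to the open end to push along the fence.

Request:
jog_arm:
  steps:
    - [1, -0.04, -0.04, 0, 0, 0, 0.18]
    - [1, -0.09, -0.04, 0, 0, 0, 0.36]
    - [1, -0.095, -0.014, 0, 0, 0, 0.54]
    - [1, -0.095, -0.014, 0, -0.005, -0.005, 0.72]
    - [1, -0.095, -0.014, 0.0, -0.005, -0.005, 0.9]

```text
t: 8.43
tool_pos: [0.5865, -0.111, 0.1111]
orientation: [2.479, 1.93, 0.0]
force: [0.7, -0.5, -0.7]
opening: 0.0007
```

Run:
```python
from h import *
where();plan(27,-85,.049,67.6)
```

```text
t 8.43 table xy [ 27.2 -90.5] z 0.1111 xyaw 75.81 F [ 0.7 -0.5 -0.7] Ftab 0.8 -0.2
shift [0.0055 0.0006 0.0621] turn [ 0.0003 -0.0002  0.1433]
```

Request:
jog_arm:
  steps:
    - [1, 0.0, 0, 0.02, 0, 0, 0.143]
    - [1, 0.0, 0, 0.06, 0, 0, 0.143]
    - [1, 0.005, 0.0005, 0.062, 0, 0, 0.143]
    - [1, 0.005, 0.0005, 0.062, 0, 0, 0.143]

```text
t: 8.93
tool_pos: [0.5888, -0.106, 0.0498]
orientation: [2.609, 1.75, 0.001]
force: [0.6, -0.1, 0.8]
opening: 0.0003
```

Run:
```python
from h import *
where();plan(27,-37,.049,67.6)
```

```text
t 8.93 table xy [ 27.3 -85. ] z 0.0498 xyaw 67.72 F [ 0.6 -0.1  0.8] Ftab 0.6 0.1
shift [ 0.048  -0.0002  0.0008] turn [ 0.0006 -0.0004  0.0021]
```

Request:
jog_arm:
  steps:
    - [1, 0.006, 0, 0.001, 0, 0, 0]
    - [1, 0.012, 0, 0.001, 0, 0, 0]
    - [1, 0.018, 0, 0.001, 0, 0, 0]
    - [1, 0.023, 0, 0.001, 0, 0, 0]
    - [1, 0.028, 0, 0.001, 0, 0, 0.001]

```text
t: 9.55
tool_pos: [0.5993, -0.0803, 0.049]
orientation: [2.609, 1.749, -0.0]
force: [-2.4, -4.6, 2.8]
opening: 0.0003
```

Request:
jog_arm:
  steps:
    - [1, 0.004, 0, 0, 0, 0, 0]
    - [1, 0.008, 0, 0, 0, 0, 0]
    - [1, 0.012, 0, 0, 0, 0, 0]
    - [1, 0.014, 0, 0, 0, 0, 0]
    - [1, 0.016, 0, 0, 0, 0, 0]

```text
t: 10.18
tool_pos: [0.6049, -0.0668, 0.049]
orientation: [2.608, 1.748, -0.003]
force: [-5.1, -8.7, 3.0]
opening: 0.0001
```

Run:
```python
from h import *
where();look(6)
```

```text
t 10.18 table xy [ 27.3 -42.6] z 0.049 xyaw 67.64 F [-5.1 -8.7  3. ] Ftab -1.4 -10.0
```

View pics/s6.png

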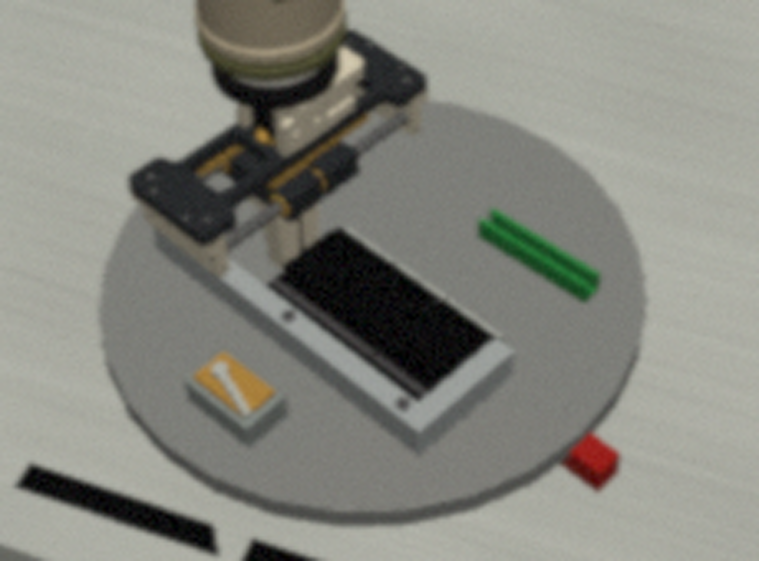

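The gaps are nearly closed, and the left gripper flank is over the fence but clear. Pushing on until the force rises.

Request:
jog_arm:
  steps:
    - [1, 0.003, 0, 0, 0, 0, 0]
    - [1, 0.005, 0, 0, 0, 0, 0]
    - [1, 0.006, 0, 0, 0, 0, 0]

```text
t: 10.6
tool_pos: [0.6065, -0.0631, 0.049]
orientation: [2.608, 1.746, -0.008]
force: [-7.1, -12.1, 3.3]
opening: 0.0
```

Run:
```python
from h import *
where()
```

```text
t 10.6 table xy [ 27.3 -38.6] z 0.049 xyaw 67.61 F [ -7.1 -12.1   3.3] Ftab -2.0 -13.9
```

Request:
jog_arm:
  steps:
    - [1, 0.003, 0, 0, 0, 0.003, 0]
    - [1, 0.004, 0, 0, 0, 0.003, 0]
    - [1, 0.005, 0, 0, 0, 0.003, 0]

```text
t: 10.98
tool_pos: [0.6067, -0.0625, 0.0491]
orientation: [2.608, 1.744, -0.014]
force: [-11.9, -21.9, 7.3]
opening: 0.0004
```

Run:
```python
from h import *
where()
```

```text
t 10.97 table xy [ 27.3 -38. ] z 0.0491 xyaw 67.55 F [-11.9 -21.9   7.3] Ftab -2.7 -24.8
```

Request:
jog_arm:
  steps:
    - [1, 0.006, 0, 0, 0, 0.003, 0]
    - [1, 0.007, 0, 0, 0, 0.003, 0]
    - [1, 0.008, 0, 0, 0, 0.003, 0]

```text
t: 11.35
tool_pos: [0.6067, -0.0624, 0.0491]
orientation: [2.607, 1.74, -0.028]
force: [-19.9, -35.0, 12.1]
opening: 0.0007
```

Run:
```python
from h import *
where()
```

```text
t 11.35 table xy [ 27.3 -37.8] z 0.0491 xyaw 67.44 F [-19.9 -35.   12.1] Ftab -5.0 -39.9
```

The row is hard up at y = -37.8 (expected -37.5). Backing off to check.

Request:
jog_arm:
  steps:
    - [1, -0.004, 0, 0, 0, 0.01, 0]
    - [1, -0.025, 0, 0, 0, 0.01, 0]
    - [1, -0.03, -0.02, -0.05, 0, 0.01, -0.15]
    - [1, -0.03, -0.06, -0.06, 0, 0.01, -0.33]
    - [1, -0.02, -0.1, -0.06, 0, 0.01, -0.51]

```text
t: 11.98
tool_pos: [0.5074, -0.0418, 0.1114]
orientation: [-2.083, -2.351, 0.013]
force: [0.7, 1.5, 0.7]
opening: 0.0003
```

Run:
```python
from h import *
where();look(7);plan(-45,-7.5,.1,157.6)
c=robot.read_camera('top');i=c['image'][150:330,230:430,::-1]
cv2.imwrite('pics/t7.png',cv2.resize(i,None,fx=3.3,fy=3.3,interpolation=cv2.INTER_CUBIC))
```

```text
t 11.97 table xy [-72.3 -56.7] z 0.1114 xyaw 96.94 F [0.7 1.5 0.7] Ftab 0.1 1.6
shift [0.0252 0.0527 0.0083] turn [-0.0127 -0.0049 -1.0482]
```

View pics/s7.png

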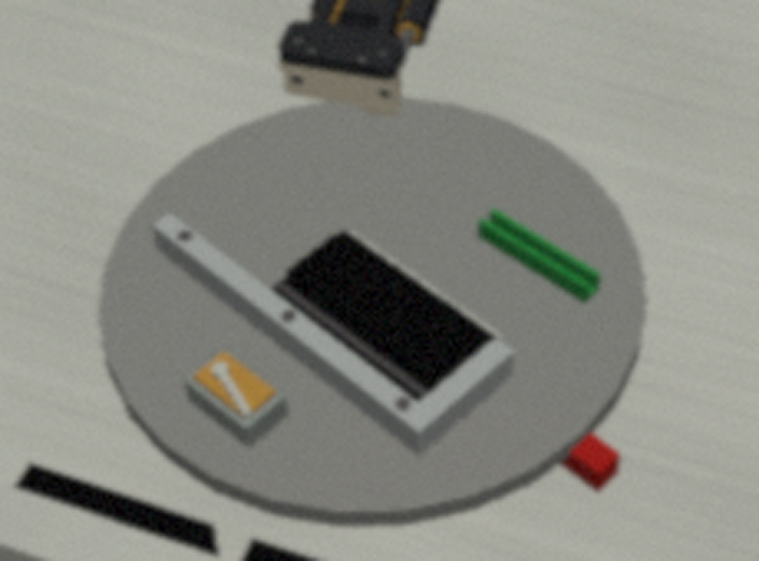

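View pics/t7.png

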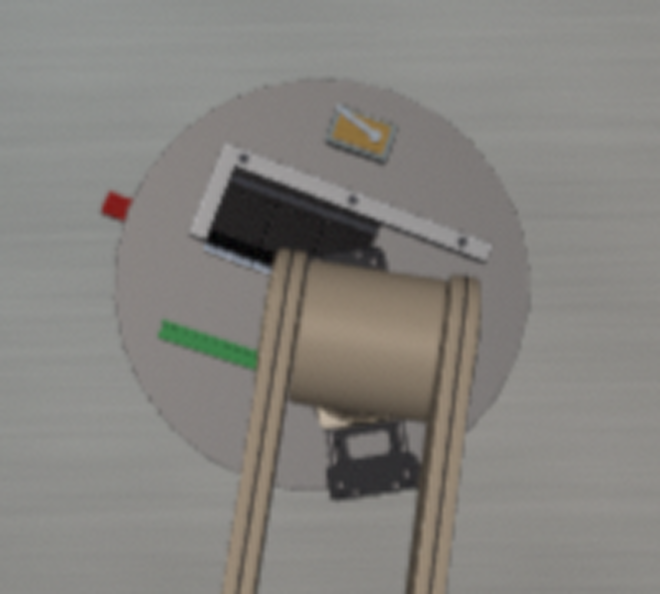

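The row is closed and the nose line runs straight from (345,232) to (497,335), with nothing else moved. As insurance I'll press the noses lightly at the two joints, at y=15 and y=60.

Request:
jog_arm:
  steps:
    - [1, 0.04, 0.0, 0, 0, 0, -0.18]
    - [1, 0.06, 0.03, 0, 0, 0, -0.36]
    - [1, 0.06, 0.04, 0, -0.012, -0.005, -0.54]
    - [1, 0.05, 0.045, 0, -0.012, -0.005, -0.72]
    - [1, 0.05, 0.05, 0, -0.012, -0.005, -0.9]

```text
t: 12.7
tool_pos: [0.5485, 0.0153, 0.1081]
orientation: [0.844, 3.024, -0.002]
force: [0.5, 0.3, 0.8]
opening: 0.0008
```

Run:
```python
from h import *
where();plan(-45,15,.05,157.6)
```

```text
t 12.7 table xy [-56.1  11.8] z 0.1081 xyaw 148.8 F [0.5 0.3 0.8] Ftab 0.3 0.4
shift [-0.0104  0.0049  0.0581] turn [-0.0012  0.0021 -0.1536]
```

Request:
jog_arm:
  steps:
    - [1, -0.01, 0.005, 0, 0, 0.002, -0.154]
    - [1, -0.01, 0.005, 0.03, 0, 0.002, -0.154]
    - [1, -0.01, 0.005, 0.058, 0, 0.002, -0.154]
    - [1, -0.01, 0.005, 0.058, 0, 0.002, -0.154]

```text
t: 13.2
tool_pos: [0.5578, 0.0142, 0.0475]
orientation: [-0.611, -3.076, 0.002]
force: [0.4, 0.1, 0.2]
opening: 0.0002
```

Run:
```python
from h import *
where();plan(-25,15,.05,157.6)
```

```text
t 13.2 table xy [-47.1  14.3] z 0.0475 xyaw 157.55 F [0.4 0.1 0.2] Ftab 0.4 0.3
shift [-0.0221  0.0007 -0.0026] turn [-0.0025 -0.0048 -0.0009]
```

Request:
jog_arm:
  steps:
    - [1, -0.008, 0.001, -0.002, -0.002, -0.004, 0]
    - [1, -0.016, 0.001, -0.002, -0.002, -0.004, 0]
    - [1, -0.022, 0.001, -0.002, -0.002, -0.004, 0]
    - [1, -0.025, 0.001, -0.002, -0.002, -0.004, 0]
    - [1, -0.028, 0.001, -0.002, -0.002, -0.004, 0]

```text
t: 13.82
tool_pos: [0.5821, 0.0054, 0.0495]
orientation: [-0.61, -3.075, -0.0]
force: [-20.4, 7.0, 20.8]
opening: 0.0003
```

Run:
```python
from h import *
where()
```

```text
t 13.82 table xy [-21.3  15.4] z 0.0495 xyaw 157.56 F [-20.4   7.   20.8] Ftab -21.5 -1.3
```

Request:
jog_arm:
  steps:
    - [1, 0.006, 0, 0, 0, 0, 0]
    - [1, 0.015, 0.005, 0, 0, 0, 0]
    - [1, 0.015, 0.03, 0, 0, 0, 0]
    - [1, 0.015, 0.045, 0, 0, 0, 0]
    - [1, 0.013, 0.045, 0, 0, 0, 0]

```text
t: 14.45
tool_pos: [0.5874, 0.0529, 0.0496]
orientation: [-0.607, -3.076, -0.001]
force: [-0.3, 0.0, 0.6]
opening: 0.0006
```

Request:
jog_arm:
  steps:
    - [1, -0.005, 0, 0, 0, 0, 0]
    - [1, -0.009, 0, 0, 0, 0, 0]
    - [1, -0.013, 0, 0, 0, 0, 0]
    - [1, -0.016, 0, 0, 0, 0, 0]
    - [1, -0.018, 0, 0, 0, 0, 0]

```text
t: 15.08
tool_pos: [0.5993, 0.0475, 0.0493]
orientation: [-0.605, -3.065, -0.001]
force: [-31.7, 9.5, 26.6]
opening: 0.0006
```

Run:
```python
from h import *
where()
```

```text
t 15.07 table xy [-21.4  60.9] z 0.0493 xyaw 157.68 F [-31.7   9.5  26.6] Ftab -32.9 -3.3
```

All three noses stop the fingers at the same x (-21.0, -21.3 and -21.4). Retreating.

Request:
jog_arm:
  steps:
    - [1, 0.006, 0, 0, 0, 0, 0]
    - [1, 0.018, 0, 0, 0, 0, 0]
    - [1, 0.018, 0, -0.05, 0, 0, 0]
    - [1, 0.05, 0, -0.11, 0, 0, 0]
    - [1, 0.11, 0, -0.12, 0, 0, 0]

```text
t: 15.7
tool_pos: [0.5038, 0.088, 0.1756]
orientation: [-0.609, -3.073, -0.004]
force: [0.6, 0.6, 0.7]
opening: 0.0006
```

Request:
jog_arm:
  steps:
    - [1, 0.05, 0.05, 0, 0, 0, 0]
    - [1, 0.08, 0.1, 0, 0, 0, 0]
    - [1, 0.08, 0.15, 0, 0, 0, 0]
    - [1, 0.08, 0.2, 0, 0, 0, 0]
    - [1, 0.08, 0.25, 0, 0, 0, 0]

```text
t: 16.32
tool_pos: [0.5255, 0.3512, 0.1768]
orientation: [-0.609, -3.074, -0.005]
force: [0.3, 0.3, 0.5]
opening: 0.0004
```

Run:
```python
from h import *
where();look(9)
c=robot.read_camera('top');i=c['image'][150:330,230:430,::-1]
cv2.imwrite('pics/t9.png',cv2.resize(i,None,fx=3.3,fy=3.3,interpolation=cv2.INTER_CUBIC))
c=up(c);hsv=cv2.cvtColor(c['image'],cv2.COLOR_RGB2HSV);V=hsv[...,2]
d=V<75;m=np.zeros_like(d);m[175*4:260*4,285*4:360*4]=1
for b in blobs(d&m,600):
    p=ray(c,b[:,0],.056);q=np.array([wt(x) for x in p]).astype(np.float32);print(cv2.minAreaRect(q),q.min(0),q.max(0))
g=(hsv[...,1]>120)&(hsv[...,0]>45)&(hsv[...,0]<80)
b=blobs(g,300)[0];q=np.array([wt(x) for x in ray(c,b[:,0],.046)]);print('green',q.min(0),q.max(0))
```

```text
t 16.32 table xy [-205.4  313.6] z 0.1768 xyaw 157.59 F [0.3 0.3 0.5] Ftab 0.1 0.4
((29.361724853515625, 37.13422775268555), (135.86204528808594, 69.98651885986328), 89.98432159423828) [ -5.624883 -30.805857] [ 64.37153 105.07444]
green [-92.83101258  27.04927706] [-78.66659071 111.11902494]
```

View pics/t9.png

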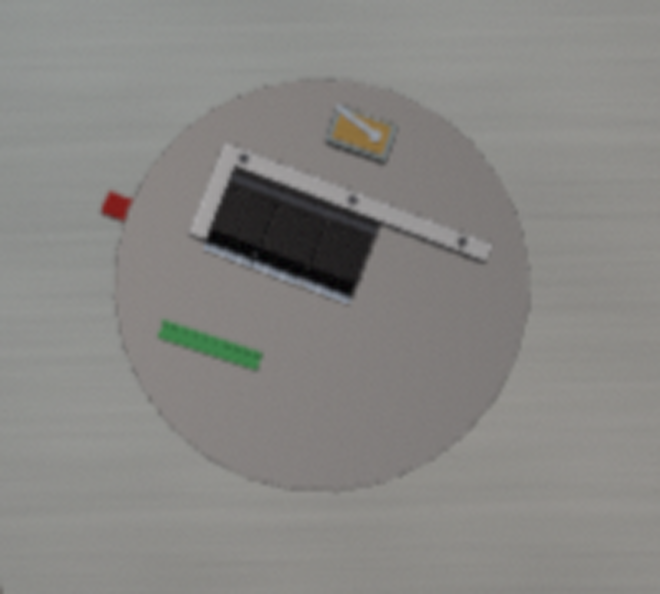

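View pics/s9.png

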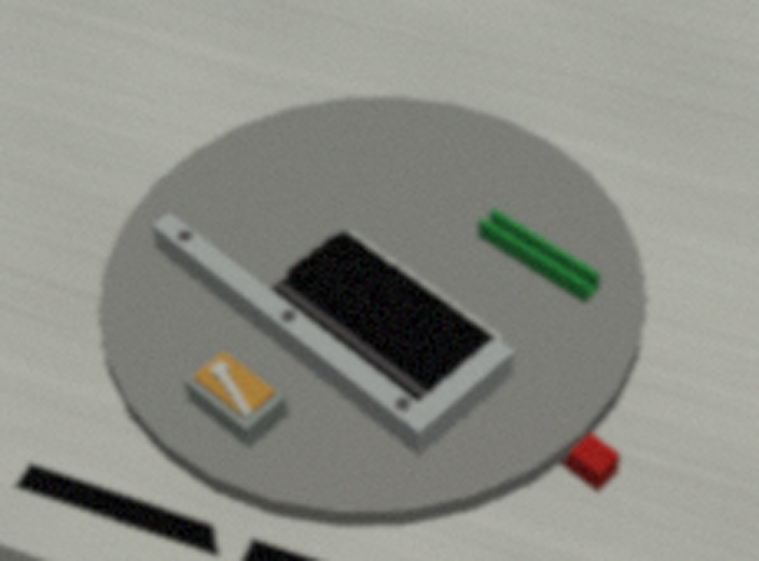

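Row length is 135.9 mm against the ideal 135, running from y = -30.8 to 105.1, and it is square. In the zoomed top view the noses lie on one line from (207,247) to (350,300). The protector and gauge have not moved. Handing in.

Run:
```python
from plant import robot
print(robot.close_job())
```

```text
the job is handed in; nothing more can be done
None
```

The stray segment is back in the row: all three segments lie square against the fence and closed up to the end stop. The job was handed in at about 16.4 s of the 51 s; it reports no verdict.

I worked with the closed fingers only:
1. I pushed the stray along the turntable's +y, which squared it up.
2. I pushed its nose in until the tang stopped on the fence.
3. I pushed the row along the fence against the stop, with about 40 N at the end. It stopped rigidly at y = -37.8 mm for the fingers, against -37.5 expected.
4. I pressed the noses lightly at both joints between segments.

**Last checks:**
- **Row:** it measures 135.9 mm against 135 ideal, running from y = -30.8 to 105.1 mm, and its outline is square to the turntable axes to within the measurement.
- **Noses:** every nose press stopped the fingers at the same place, x = -21.0 to -21.4 mm.
- **Bystanders:** the green protector measured within 0.3 mm of where it was, and the lever gauge looks unmoved. I did not re-measure the tin, wrench or vee die, but the arm never came near them.
- **Fingers:** they finished well clear, with no contact force.

**One disagreement:** the nose presses stopped about 2.5 mm before the nominal -18.5 mm. All three agreed, so I put it down to calibration or finger size. The camera outline shows the tang side at the fence, at x = 64.4 mm against 65.

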